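Rake the thumb nut out from under the desk riser

TASK

The brass thumb nut of the scanner stand has dropped under the clear riser on the desk. Take the rake by its orange handle, reach its head under the riser behind the nut, drag the nut out until it lies on the open desk, wholly clear of the riser's front edge, and set the rake down on the desk. Leave the black rubber foot under the riser where it lies, and do not touch the nut with the gripper.

Things in the scene. Friction and masses are not known exactly. Their poses are not given: they have to be found in the camera images.
- rake_grip (a point): Loose rake (90 g): middle of its orange upright handle (30 x 20 mm in x, y; 60 tall; grip across y), 35 mm above its underside. x points to the head, z up. A black strip 22 mm wide, 14 to 18 mm above the underside, leads to the head: a cross bar 66 mm wide, 18 high, inner face at x = 165, outer 171 mm, with end lips back to x = 153: a pocket 56 mm wide, open to the handle.
- nut_center (a point): Part to fetch: loose brass-yellow round thumb nut lying flat, 30 mm in diameter, 10 mm high, dark hole in its top, 25 g. The point is its centre, 5 mm above the desk. It starts under the riser, 30 to 90 mm behind the front edge.
- foot_center (a point): Part to leave alone: loose black rubber foot, a disc 28 mm in diameter, 10 mm high, lying flat under the riser, 90 to 140 mm from the nut. The point is its centre, 5 mm above the desk.
- riser: Clear acrylic riser with blue edges, fixed: top plate 240 mm in x, 300 in y, 60 to 66 mm above the desk, on 6 mm side walls at its y = +-147 mm; front and back open. Origin: middle of its footprint at desk height. x points from the front edge (x = -120 mm, facing the open desk to the robot's right) to the back, z up. A white mug stands on its back half.

How it is judged:
On the way, in this order (a step that is already met when the one before it is completed fails the run):
1. the rake, held in the gripper, is dragging the nut while the nut is still under the riser (contact force between rake and nut above 0.01 N and contact force between the fingers and rake above 1 N and x of nut_center in the frame of riser above -0.12 m), for 0.1 s.
2. the nut is wholly out in front of the riser (x of nut_center in the frame of riser below -0.135 m), for 0.1 s.
At the end, for the whole second after the job is handed in: The nut lies still on the desk with its centre more than 15 mm in front of the riser's front edge (wholly clear of it), the rake lies still on the desk, released, its handle's middle below 50 mm, and the rubber foot is within 20 mm of where it started (x of nut_center in the frame of riser below -0.135 m and height (world z) of nut_center between -0.005 and 0.02 m and linear speed of each of nut, rake below 0.02 m/s and height (world z) of rake_grip between -0.005 and 0.05 m and distance of foot_center from where it was at the start of the episode below 0.02 m); the robot touches nothing.
It fails at once if the rubber foot is moved by more than 20 mm (distance of foot_center from where it was at the start of the episode above 0.02 m).
It fails at once if the gripper's fingers touch the nut (contact force between the fingers and nut above 0.3 N).
It also fails if it takes over 40 s, if anything falls off the work surface, if the arm or the gripper's body presses on something with over 40 N, if the wrist force passes 120 N, or if a joint passes its speed limit or range.

ROBOT

A 7-joint arm with a two-finger parallel gripper is mounted at the origin on the work surface. World frame = base frame: x ahead of the robot, y to its left, z up, the work surface at z = 0. Lengths are in m, angles in rad, forces in N, time in s.
With the tool pointing down it reaches from about 0.425 to 1.025 m from the base axis. Payload 9.4 kg.
Tool frame: the origin (TCP) lies midway between the tips of the shut fingers; the grasp point (between the pads) lies 19 mm behind it; z points along the fingers, y is the direction in which the jaws open and shut (so a half turn about z gives the same grasp; the last joint's range is limited). The gripper opens to 85 mm and grips with 20 to 120 N. Pads are 22 mm wide; open, the fingers measure 114 mm over their backs; the gripper's body (76 mm by 85 mm) begins 54 mm behind the grasp point. The pads swing forward as they close: fully open they stand 13 mm farther back than shut.
Start: joints at [1.209, 0.599, -0.003, 1.599, 0.002, 0.943, -0.08], TCP at [0.204, -0.696, 0.231] pointing down, gripper open.
Joint ranges: [-2.57, 2.57], [-0.35, 1.97], [-1.29, 1.29], [0.11, 2.56], [-1.05, 4.19], [0.11, 1.86], [-2.63, 2.63]. Speed limits (rad/s): [2.22, 2.22, 3.01, 3.01, 3.14, 3.14, 3.14].

INTERFACE

Orientations are given as a rotation vector (axis times angle).
In Python, from bench import manip, optics, workorder gives the robot as it stands. The module is installed in compiled form; this text tells all that it offers.
- The arm moves only by the tool servo_tool, never from a script. Its argument "motion" is a list of rows, each a list of 7 numbers: the turn, a rotation vector about the tool's x, y, z in rad, then the shift along the tool's x, y, z in cm, then the gripper's target within -1 to 1 (shut at 1, half-way at 0, fully open at -1). A call has 1 to 12 rows; each row shifts and turns the commanded pose from where the row before left it, along the tool's axes as they then stand; what a row does not reach is not made up. A row lasts 1/8 s, in which the tool goes at most 62.5 mm and 10.7 degrees, less where a joint would pass 70% of its speed; a pose out of reach is approached as far as the arm can. A call with a gripper value outside its range is refused whole. The fingers move at their own pace and stop on an object; "grip_force" is the grip in N (left out, the last holds). Time passes only in rows, so rows that do not move let the fingers close. It gives the time, the measured TCP pose, the force and the opening at its end, in the units of the state.
- manip.get_obs(): the state, without advancing time (a new reading comes with each control period).
- optics.get_image(name): name is "side" or "top" or "wrist"; returns a dict with "image" (400x640x3 uint8, red, green, blue), "K" (3x3 intrinsics, pixels), "rvec" (rotation vector, rad) and "tvec" (3), from world to camera coordinates, as OpenCV has them. Camera axes: x right, y down, z forward; pixel columns grow to the right and rows downward; lengths in m; the calibration is good to about 2 mm. A picture is of the moment at which its call begins. There is no depth.
- workorder.job_done(): hands the job in, once; it reports no verdict.
The state is a dict: "clock": time; "q": joint angles; "qvel": joint speeds; "joint_efforts": joint torques, N m; "tool_pos": TCP position; "tool_rot": TCP orientation; "force": force on the tool from outside, world axes, zero at the start; "torque": the same for the moment, N m; "gripper_width": opening from 0.0 (shut) to 1.0 (fully open).
Only numpy, scipy, OpenCV 4.12 (cv2) and the standard library are available. Lean on these libraries where they do the work, as an engineer would, in place of code of your own. Each camera call takes 0.05 s, during which the arm holds its last target.

## Working session

There is one attempt and no reset: what is moved stays moved. The work goes in short steps, Python scripts to look and compute and a tool call to move; the robot and the scene stay as the last step left them, time stands still between calls to the robot, and variables do not carry over. Pictures are saved under pics/ and viewed, and the job is handed in when it is done.

Besides the shell and the picture viewer there is one more tool, called after "Emit:" by a JSON object that holds its "api" and its "payload", one argument or row to a line. servo_tool: Moves the arm, as the interface text tells. Its arguments: {"type":"object","properties":{"motion":{"type":"array"},"grip_force":{"type":"number"}},"required":["motion"]}

```bash
mkdir -p pics
python3 - <<'E'
from bench import manip, optics
import cv2,numpy as np,pickle
d={}
for n in("side","top","wrist"):
    r=optics.get_image(n); d[n]=r
    cv2.imwrite(f"pics/{n}0.png",r["image"][:,:,::-1])
    print(n,np.round(r["K"],1).tolist(),r["rvec"],r["tvec"])
pickle.dump(d,open("d0.pkl","wb"))
print(manip.get_obs())
E
```

```text
side [[470.2, 0.0, 323.4], [0.0, 470.2, 194.2], [0.0, 0.0, 1.0]] [ 2.14352926 -0.16578399  0.11729462] [-0.54321783  0.08261979  0.91145499]
top [[434.4, 0.0, 322.8], [0.0, 434.4, 200.9], [0.0, 0.0, 1.0]] [ 2.15239931 -2.15694298  0.15784597] [-0.04093169  0.55321304  1.07449285]
wrist [[283.0, 0.0, 322.6], [0.0, 283.0, 202.6], [0.0, 0.0, 1.0]] [-2.33732387  1.75038901  0.23488844] [-0.72478087 -0.03348691  0.37881177]
{'clock': 0.15, 'q': array([ 1.20926114,  0.5999319 , -0.00256115,  1.59993261,  0.00177922,
        0.94290132, -0.07981147]), 'qvel': array([ 7.16619546e-04, -1.94913879e-03,  5.55365743e-06, -3.93998965e-03,
       -1.09712249e-03,  9.11346250e-04, -2.61099167e-04]), 'joint_efforts': array([ 1.96564753e-03, -7.76997113e+01,  1.56637609e+00, -2.58237594e+01,
        1.24335309e-02,  6.86921499e-03,  6.46723242e-05]), 'tool_pos': array([ 0.2036361 , -0.69545176,  0.23062673]), 'tool_rot': array([-3.10864323e+00, -4.45821448e-01,  3.94006579e-04]), 'force': array([ 0.57856036, -0.05511535,  0.036496  ]), 'torque': array([0.0157274 , 0.0211041 , 0.00097468]), 'gripper_width': 1.0030881315489748}
```

View pics/top0.png

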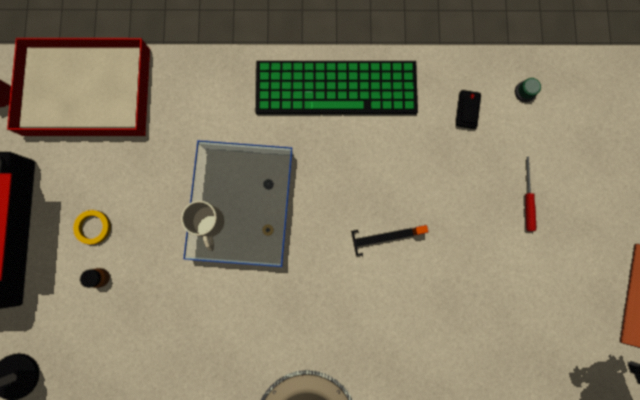

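View pics/side0.png

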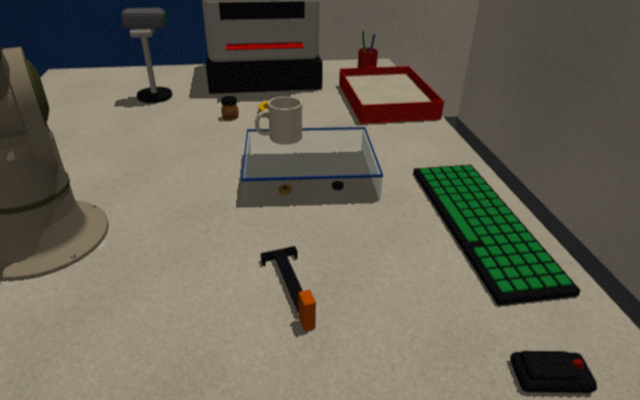

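View pics/wrist0.png

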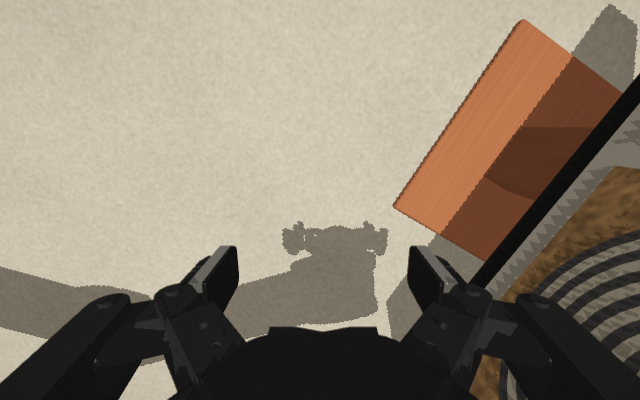

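The top view shows the riser (corners around (198,141), (292,148), (282,267), (184,258)), with the foot at (268,184) and the nut at (268,230). The rake's handle is at (421,230) and its head at (356,243). I'll enlarge those areas.

Run:
```python
import cv2,pickle,numpy as np
d=pickle.load(open("d0.pkl","rb"))
t=d["top"]["image"][:,:,::-1]; s=d["side"]["image"][:,:,::-1]
def c(im,x0,y0,w,h,k,n): cv2.imwrite(n,cv2.resize(im[y0:y0+h,x0:x0+w],None,fx=k,fy=k,interpolation=cv2.INTER_CUBIC))
c(t,170,130,133,145,4,"pics/tA.png"); c(t,340,210,100,60,8,"pics/tB.png"); c(s,235,120,160,90,5,"pics/sA.png"); c(s,250,235,80,100,6,"pics/sB.png")
for n in d:
    R=cv2.Rodrigues(d[n]["rvec"])[0]; print(n,-R.T@d[n]["tvec"], R.round(2).tolist())
```

```text
side [ 0.40655487 -0.79648798  0.57704582] [[0.99, -0.16, 0.02], [-0.07, -0.54, -0.84], [0.15, 0.82, -0.55]]
top [ 0.40112554 -0.03169644  1.14032828] [[-0.0, -1.0, 0.01], [-0.99, 0.0, -0.14], [0.14, -0.01, -0.99]]
wrist [ 0.26842069 -0.67688828  0.37376414] [[0.28, -0.96, -0.0], [-0.93, -0.27, 0.26], [-0.25, -0.07, -0.96]]
```

View pics/tA.png

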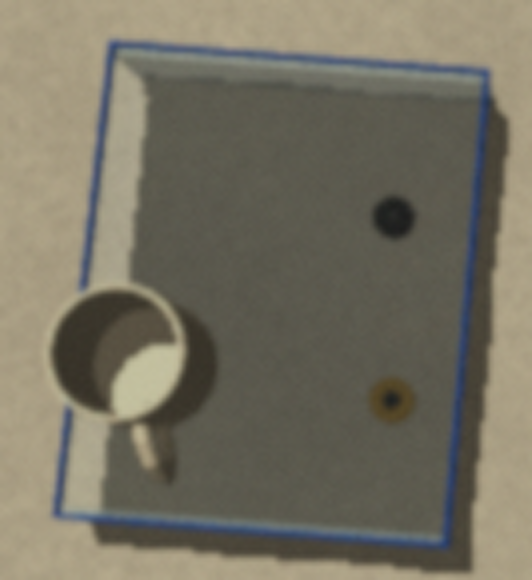

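View pics/tB.png

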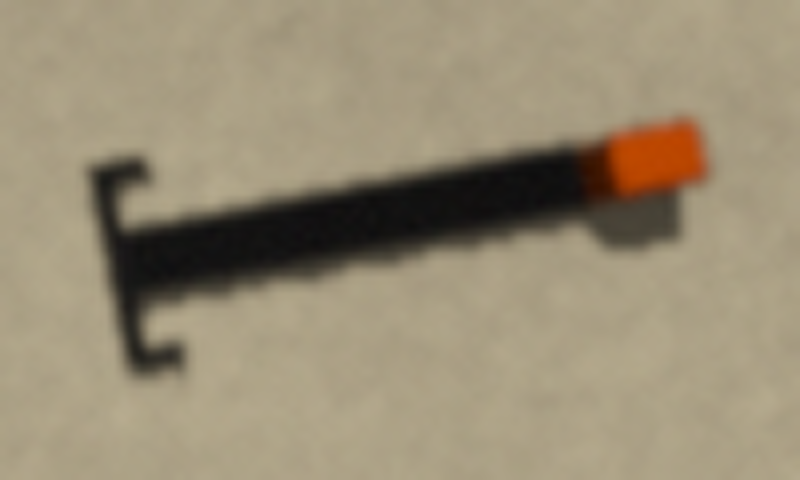

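View pics/sA.png

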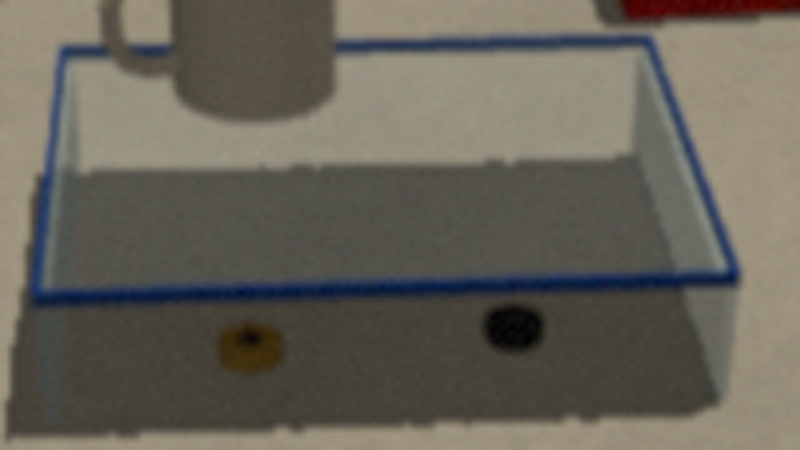

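View pics/sB.png

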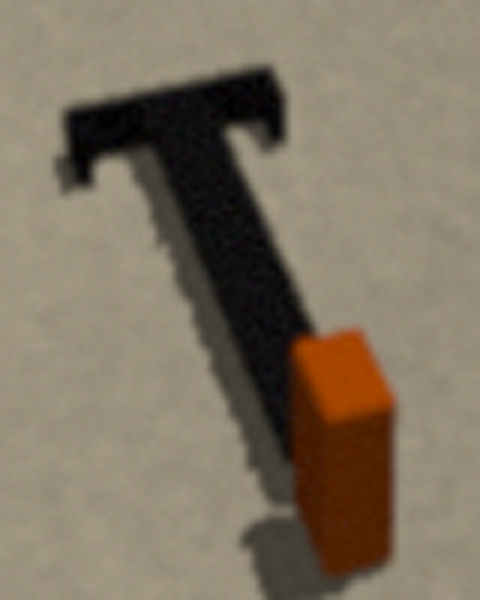

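```bash
cat > h.py <<'E'
import cv2,numpy as np
def ray(r,px,z):
    R=cv2.Rodrigues(np.array(r["rvec"]))[0]; c=-R.T@r["tvec"]
    d=R.T@np.linalg.inv(r["K"])@np.array([px[0],px[1],1.]); return c+d*(z-c[2])/d[2]
def proj(r,P): return cv2.projectPoints(np.array(P,float).reshape(-1,3),r["rvec"],r["tvec"],r["K"],None)[0].reshape(-1,2)
E
python3 - <<'E'
import pickle,numpy as np
from h import *
d=pickle.load(open("d0.pkl","rb"));t=d["top"];s=d["side"]
def f(r,o,k,p,z): 
    return ray(r,((p[0]+.5)/k-.5+o[0],(p[1]+.5)/k-.5+o[1]),z)[:2].round(4)
C=[f(t,(170,130),4,p,.066) for p in[(112,43),(488,72),(447,543),(57,516)]]
print("riser",C,np.mean(C,0)); 
for a,b in((0,1),(1,2),(2,3),(3,0)): v=C[b]-C[a];print(np.hypot(*v),np.degrees(np.arctan2(v[1],v[0])))
print("nut",f(t,(170,130),4,(392,400),.009),f(s,(235,120),5,(251,340),.01))
print("foot",f(t,(170,130),4,(394,217),.009),f(s,(235,120),5,(514,322),.01))
print("side riser front corners",[f(s,(235,120),5,p,.063) for p in[(36,298),(738,279)]])
H=[f(t,(340,210),8,p,.06) for p in[(607,132),(692,119),(708,180),(618,195)]];print("handle",H,np.mean(H,0))
H=[f(s,(250,235),6,p,.06) for p in[(293,342),(360,330),(396,402),(330,418)]];print("handle side",H,np.mean(H,0))
e=[f(t,(340,210),8,p,.018) for p in[(90,168),(132,377)]];m=np.mean(e,0);print("head",e,m,np.hypot(*(e[1]-e[0])))
e=[f(s,(250,235),6,p,.018) for p in[(66,108),(272,68)]];m2=np.mean(e,0);print("head side",e,m2,np.hypot(*(e[1]-e[0])))
v=m-np.mean(H,0);print(np.hypot(*v),np.degrees(np.arctan2(v[1],v[0])))
E
```

```text
riser [array([0.7049, 0.2756]), array([0.686 , 0.0369]), array([0.3904, 0.0599]), array([0.4074, 0.2982])] [0.547175 0.16765 ]
0.23944707139574709 -94.52717101306729
0.29649344006233935 175.55090259158345
0.23890560897559524 85.91950928879767
0.29835718526625093 -4.344209501348755
nut [0.482  0.1014] [0.479  0.0997]
foot [0.6028 0.1019] [0.5996 0.099 ]
side riser front corners [array([0.3864, 0.0607]), array([0.6836, 0.0369])]
handle [array([ 0.4864, -0.2729]), array([ 0.4905, -0.2996]), array([ 0.4714, -0.3039]), array([ 0.4668, -0.2757])] [ 0.478775 -0.288025]
handle side [array([ 0.4645, -0.2783]), array([ 0.482 , -0.2765]), array([ 0.4874, -0.3026]), array([ 0.4704, -0.3055])] [ 0.476075 -0.290725]
head [array([ 0.4784, -0.1145]), array([ 0.4114, -0.1272])] [ 0.4449  -0.12085] 0.06819303483494484
head side [array([ 0.413, -0.128]), array([ 0.477 , -0.1179])] [ 0.445   -0.12295] 0.06479205198170529
0.17271188798111148 100.39905480187053
```

Emit:
{"api": "servo_tool", "payload": {
  "motion": [
    [0, 0, 0, 3.77, -3.13, 0, -1],
    [0, 0, 0, 3.77, -3.13, 0, -1],
    [0, 0, 0, 3.77, -3.13, 0, -1],
    [0, 0, 0, 3.77, -3.13, 0, -1],
    [0, 0, 0, 3.77, -3.13, 0, -1],
    [0, 0, 0, 3.77, -3.13, 0, -1],
    [0, 0, 0, 3.77, -3.13, 0, -1],
    [0, 0, 0, 3.77, -3.13, 0, -1],
    [0, 0, 0, 3.77, -3.13, 0, -1],
    [0, 0, 0, 3.77, -3.13, 0, -1]
  ]
}}

```text
clock: 1.4
tool_pos: [0.4782, -0.2881, 0.2312]
tool_rot: [3.11, 0.446, -0.0]
force: [0.7, -0.1, -0.6]
gripper_width: 0.999
```

Emit:
{"api": "servo_tool", "payload": {
  "motion": [
    [0, 0, -0.1837, 0, 0, 0, -1],
    [0, 0, -0.1837, 0, 0, 0, -1],
    [0, 0, -0.1837, 0, 0, 0, -1],
    [0, 0, -0.1837, 0, 0, 0, -1],
    [0, 0, -0.1837, 0, 0, 0, -1],
    [0, 0, -0.1837, 0, 0, 0, -1],
    [0, 0, -0.1837, 0, 0, 0, -1],
    [0, 0, -0.1837, 0, 0, 0, -1],
    [0, 0, 0, 0, 0, 0, -1]
  ]
}}

```text
clock: 2.52
tool_pos: [0.4773, -0.2896, 0.231]
tool_rot: [-2.01, -2.414, -0.0]
force: [0.8, 0.5, -0.7]
gripper_width: 0.998
```

Run:
```python
from bench import manip, optics
import cv2,numpy as np,pickle
from h import *
r=optics.get_image("wrist");im=r["image"][:,:,::-1].copy()
pickle.dump(r,open("w1.pkl","wb"))
c=np.array([.4775,-.2893]);a=np.radians(100.5);X=np.array([np.cos(a),np.sin(a)]);Y=np.array([-X[1],X[0]])
for x,y,z in[(15,10,60),(15,-10,60),(-15,10,60),(-15,-10,60),(171,33,18),(171,-33,18)]:
    p=proj(r,[*(c+X*x/1e3+Y*y/1e3),z/1e3])[0]; cv2.drawMarker(im,tuple(int(v) for v in p.round()),(255,0,255),0,6,1)
cv2.imwrite("pics/w1.png",im)
```

```text
(no output)
```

View pics/w1.png

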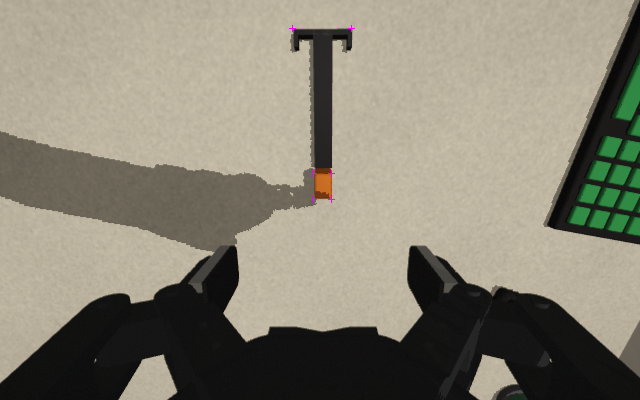

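The wrist picture puts the predicted handle corners (about (323,186)) and head corners (292,28) and (351,28) on the rake to within a pixel or two. I'll go down and grip.

Emit:
{"api": "servo_tool", "payload": {
  "motion": [
    [0, 0, 0, 0, 0, 4.5, -1],
    [0, 0, 0, 0, 0, 4.5, -1],
    [0, 0, 0, 0, 0, 4.5, -1],
    [0, 0, 0, 0, 0, 3.8, -1],
    [0, 0, 0, 0, 0, 2.3, -1],
    [0, 0, 0, 0, 0, 1.2, -1],
    [0, 0, 0, 0, 0, 0, -1],
    [0, 0, 0, 0, 0, 0, -1]
  ],
  "grip_force": 60
}}

```text
clock: 3.58
tool_pos: [0.478, -0.2897, 0.0241]
tool_rot: [2.009, 2.414, 0.0]
force: [-0.6, -0.4, 0.5]
gripper_width: 0.998
```

Emit:
{"api": "servo_tool", "payload": {
  "motion": [
    [0, 0, 0, 0, 0, 0, 0],
    [0, 0, 0, 0, 0, 0, 0.3],
    [0, 0, 0, 0, 0, 0, 0.6],
    [0, 0, 0, 0, 0, 0, 1],
    [0, 0, 0, 0, 0, 0, 1],
    [0, 0, 0, 0, 0, 0, 1],
    [0, 0, 0, 0, 0, 0, 1]
  ]
}}

```text
clock: 4.45
tool_pos: [0.4777, -0.2896, 0.0236]
tool_rot: [2.008, 2.415, -0.0]
force: [-0.5, -0.7, 6.2]
gripper_width: 0.225
```

Emit:
{"api": "servo_tool", "payload": {
  "motion": [
    [0, 0, 0, 0, 0, -0.8, 1],
    [0, 0, 0, 0, 0, -1.0, 1],
    [0, 0, 0, 0, 0, -0.7, 1],
    [0, 0, 0, 0, 0, 0, 1]
  ]
}}

```text
clock: 4.95
tool_pos: [0.4778, -0.2897, 0.049]
tool_rot: [2.008, 2.415, 0.0]
force: [-0.8, 0.4, -1.6]
gripper_width: 0.224
```

Run:
```python
from bench import manip, optics
import cv2,numpy as np,pickle
from h import *
o=manip.get_obs();p=o["tool_pos"];print(p,o["gripper_width"],o["force"])
c=p[:2];a=np.radians(100.5);X=np.array([np.cos(a),np.sin(a)]);Y=np.array([-X[1],X[0]]);L=25
for n in("wrist","side"):
    r=optics.get_image(n);im=r["image"][:,:,::-1].copy()
    k=2
    im=cv2.resize(im,None,fx=k,fy=k,interpolation=cv2.INTER_CUBIC)
    for x,y,z in[(15,10,60),(15,-10,60),(171,33,18),(171,-33,18),(171,33,0),(171,-33,0)]:
        q=proj(r,[*(c+X*x/1e3+Y*y/1e3),(z+L)/1e3])[0]*k+.5; cv2.drawMarker(im,tuple(int(v) for v in q.round()),(255,0,255),0,8,1)
    im= im[0:500,300:980] if n=="wrist" else im[380:760,400:860]
    cv2.imwrite(f"pics/{n}2.png",im)
```

```text
[ 0.47784942 -0.28974899  0.04903277] 0.2241177036287135 [-0.79466977  0.37523463 -1.56872832]
```

View pics/wrist2.png

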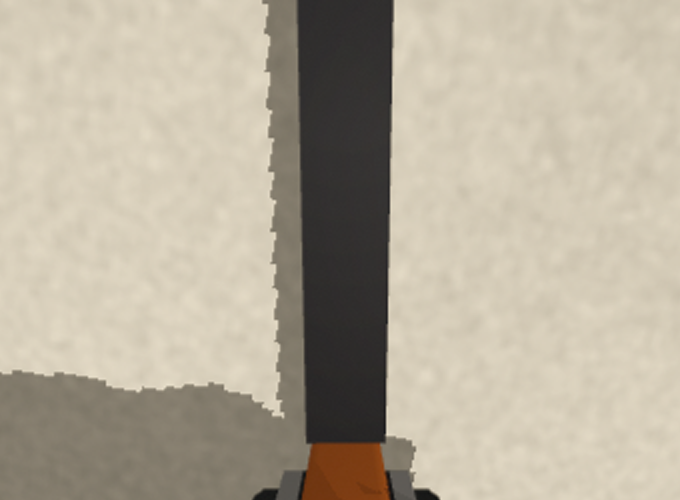

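View pics/side2.png

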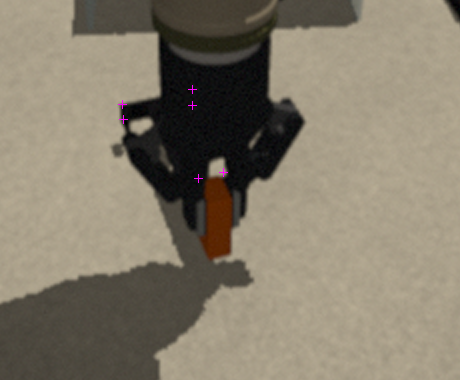

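Emit:
{"api": "servo_tool", "payload": {
  "motion": [
    [0, 0, 0, 1.5, 0.08, 0, 1],
    [0, 0, 0, 3.0, 0.17, 0, 1],
    [0, 0, 0, 3.5, 0.2, 0, 1],
    [0, 0, 0, 3.0, 0.17, 0, 1],
    [0, 0, 0, 1.7, 0.1, 0, 1],
    [0, 0, 0, 0.7, 0.03, 0, 1],
    [0, 0, 0.06, 0, 0, 0, 1],
    [0, 0, 0.08, 0, 0, 0, 1],
    [0, 0, 0.08, 0, 0, 0, 1],
    [0, 0, 0.04, 0, 0, 0, 1],
    [0, 0, 0, 0, 0, 0, 1],
    [0, 0, 0, 0, 0, 0, 1]
  ]
}}

```text
clock: 6.55
tool_pos: [0.4604, -0.1566, 0.0482]
tool_rot: [-2.304, -2.135, 0.0]
force: [-0.3, 0.1, 0.2]
gripper_width: 0.23
```

Run:
```python
from bench import manip, optics
import cv2,numpy as np,pickle
from h import *
o=manip.get_obs();p=o["tool_pos"];print(p,o["tool_rot"],o["gripper_width"])
a=2*np.arctan2(o["tool_rot"][1],o["tool_rot"][0]);print(np.degrees(a)%360)
c=p[:2];X=np.array([np.cos(a),np.sin(a)]);Y=np.array([-X[1],X[0]]);L=25
for n in("top","side"):
    r=optics.get_image(n);im=r["image"][:,:,::-1].copy()
    k=4
    im=cv2.resize(im,None,fx=k,fy=k,interpolation=cv2.INTER_CUBIC)
    for x,y,z in[(15,10,60),(15,-10,60),(171,33,18),(171,-33,18),(171,33,0),(171,-33,0)]:
        q=proj(r,[*(c+X*x/1e3+Y*y/1e3),(z+L)/1e3])[0]*k+1.5; cv2.drawMarker(im,tuple(int(v) for v in q.round()),(255,0,255),0,12,1)
    im= im[600:1160,700:1480] if n=="top" else im[500:1060,850:1640]
    cv2.imwrite(f"pics/{n}3.png",im)
```

```text
[ 0.46041542 -0.1565815   0.04824542] [-2.30435566e+00 -2.13530175e+00  1.26092580e-04] 0.22963715113498162
85.63867342860482
```

View pics/top3.png

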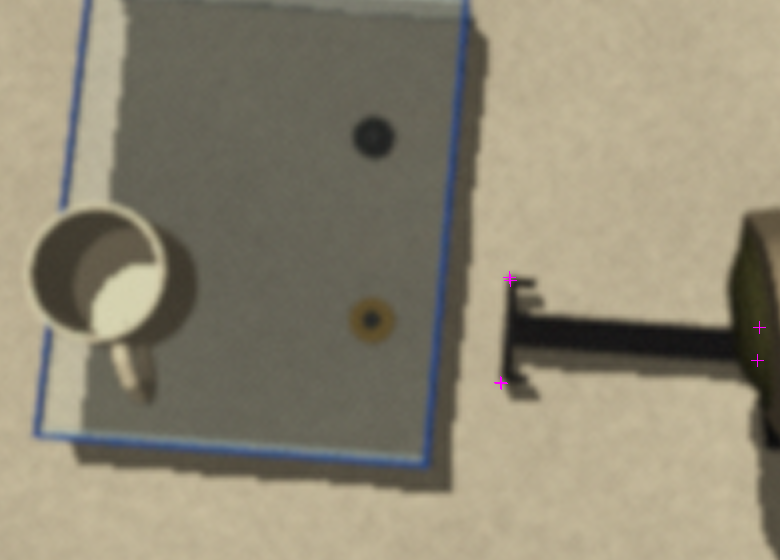

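View pics/side3.png

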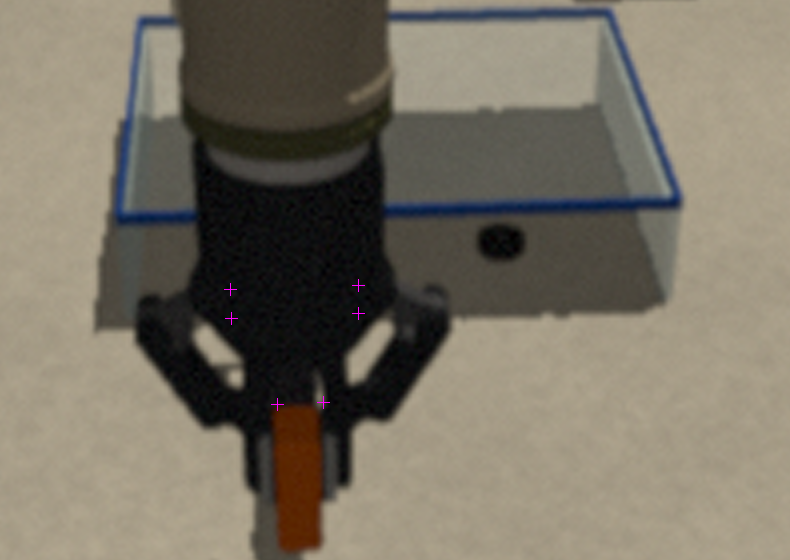

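Emit:
{"api": "servo_tool", "payload": {
  "motion": [
    [0, 0, 0, 0, 0, -0.5, 1],
    [0, 0, 0, 1.0, 0, 0, 1],
    [0, 0, 0, 2.5, 0, 0, 1],
    [0, 0, 0, 3.0, 0, 0, 1],
    [0, 0, 0, 3.0, 0, 0, 1],
    [0, 0, 0, 2.0, 0, 0, 1],
    [0, 0, 0, 1.0, 0, 0, 1],
    [0, 0, 0, 0, 0, 0, 1],
    [0, 0, 0, 0, 0, 0, 1]
  ]
}}

```text
clock: 7.78
tool_pos: [0.4699, -0.0325, 0.0533]
tool_rot: [2.305, 2.134, -0.001]
force: [0.7, -0.6, -0.1]
gripper_width: 0.227
```

```bash
cat > look.py <<'E'
import sys
from bench import manip, optics
import cv2,numpy as np
from h import *
tag=sys.argv[1];L=float(sys.argv[2])
o=manip.get_obs();p=o["tool_pos"];a=2*np.arctan2(o["tool_rot"][1],o["tool_rot"][0]);print(o["clock"],p,np.degrees(a)%360,o["gripper_width"],o["force"])
c=p[:2];X=np.array([np.cos(a),np.sin(a)]);Y=np.array([-X[1],X[0]])
for n in sys.argv[3:]:
    r=optics.get_image(n);im=r["image"][:,:,::-1].copy()
    k=1 if n=="wrist" else 4
    im=cv2.resize(im,None,fx=k,fy=k,interpolation=cv2.INTER_CUBIC)
    for x,y,z in[(15,10,60),(15,-10,60),(171,33,18),(171,-33,18),(171,33,0),(171,-33,0)]:
        q=proj(r,[*(c+X*x/1e3+Y*y/1e3),(z+L)/1e3])[0]*k+(k-1)/2; cv2.drawMarker(im,tuple(int(v) for v in q.round()),(255,0,255),0,12,1)
    im= im[500:1090,670:1460] if n=="top" else (im[500:1060,850:1640] if n=="side" else im)
    cv2.imwrite(f"pics/{n}{tag}.png",im)
E
python3 look.py 4 30 top side wrist
```

```text
7.775 [ 0.46985764 -0.03252009  0.05327744] 85.57100918045994 0.22748557369360317 [ 0.66033619 -0.56574002 -0.13466771]
```

View pics/top4.png

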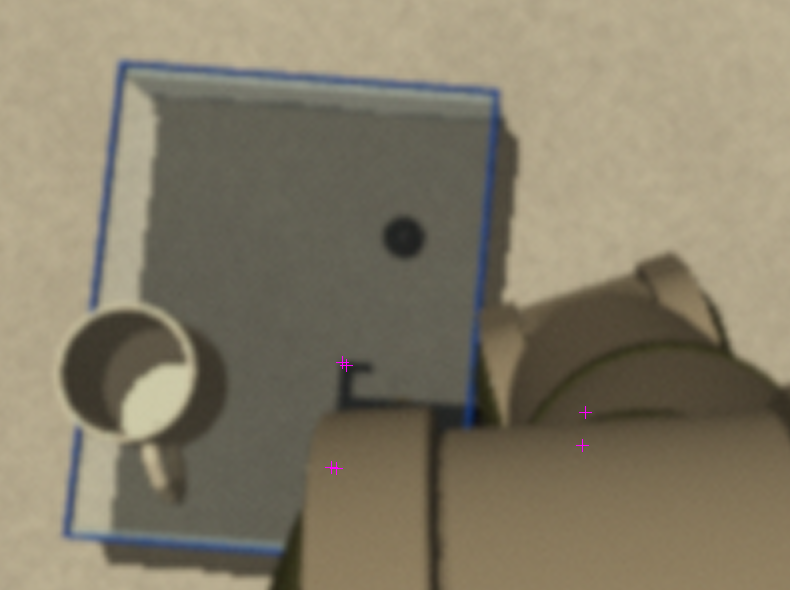

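View pics/side4.png

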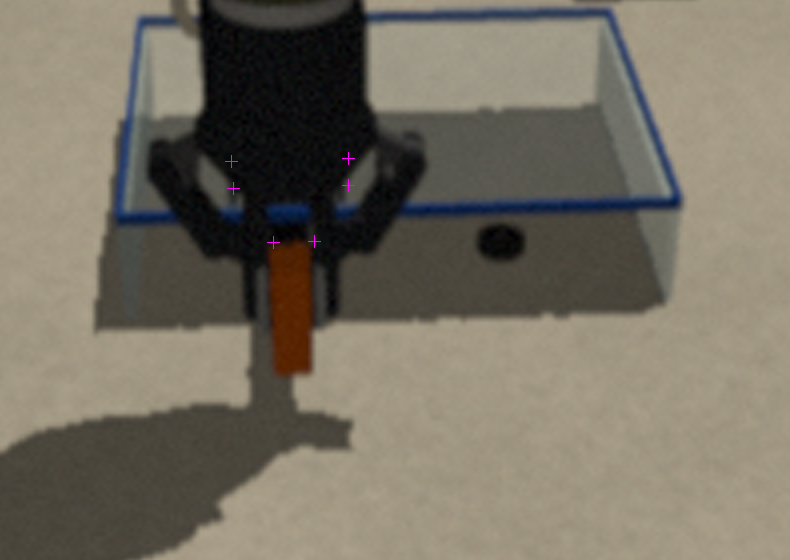

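View pics/wrist4.png

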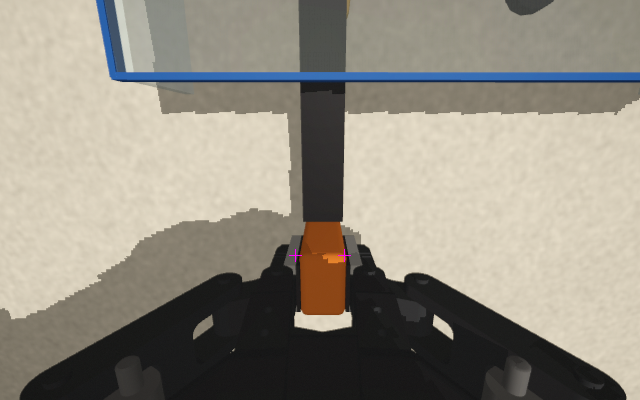

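The top view shows the head's near end at crop (343,365), on its marker and behind the nut. The wrist view shows a brass sliver at (347,10) beside the strip. The foot hasn't moved. I'll lower the head and start a slow drag.

Emit:
{"api": "servo_tool", "payload": {
  "motion": [
    [0, 0, 0, 0, 0, 0.8, 1],
    [0, 0, 0, 0, 0, 1.0, 1],
    [0, 0, 0, 0, 0, 0.7, 1],
    [0, 0, 0, 0, 0, 0.37, 1],
    [0, 0, 0, 0, 0, 0, 1],
    [0, 0, 0, 0, 0, 0, 1]
  ]
}}

```text
clock: 8.68
tool_pos: [0.4701, -0.0317, 0.0247]
tool_rot: [2.305, 2.135, 0.0]
force: [-1.1, 0.3, -1.6]
gripper_width: 0.229
```

```bash
python3 look.py 5 1 side wrist
```

```text
8.675 [ 0.47005691 -0.0316891   0.02466966] 85.62439276121137 0.22857747983721 [-1.14222308  0.29450953 -1.62253769]
```

View pics/wrist5.png

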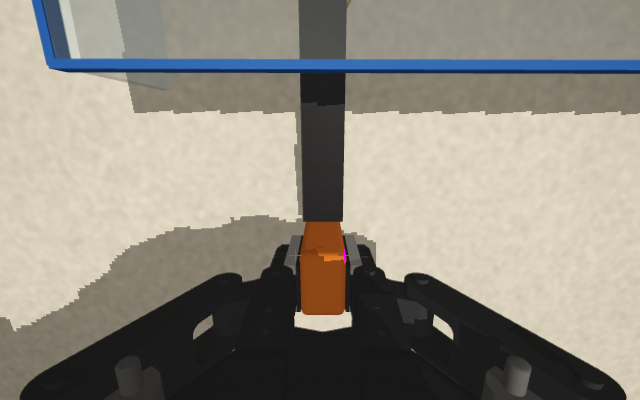

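View pics/side5.png

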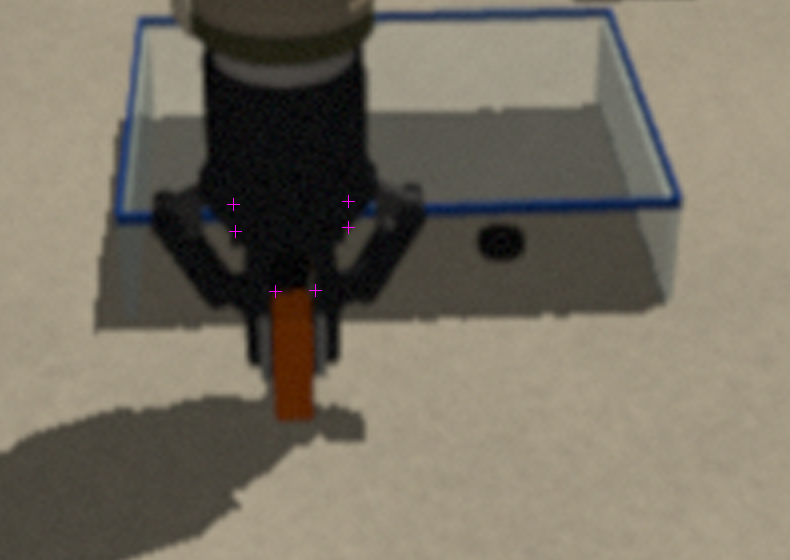

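Emit:
{"api": "servo_tool", "payload": {
  "motion": [
    [0, 0, 0, -0.5, 0, 0, 1],
    [0, 0, 0, -0.7, 0, 0, 1],
    [0, 0, 0, -0.7, 0, 0, 1],
    [0, 0, 0, -0.7, 0, 0, 1],
    [0, 0, 0, -0.7, 0, 0, 1],
    [0, 0, 0, -0.7, 0, 0, 1],
    [0, 0, 0, -0.7, 0, 0, 1],
    [0, 0, 0, -0.7, 0, 0, 1],
    [0, 0, 0, -0.7, 0, 0, 1],
    [0, 0, 0, -0.7, 0, 0, 1]
  ]
}}

```text
clock: 10.02
tool_pos: [0.4647, -0.1, 0.0245]
tool_rot: [-2.305, -2.135, 0.0]
force: [0.4, 0.3, -0.1]
gripper_width: 0.224
```

```bash
python3 look.py 6 1 top wrist
```

```text
10.025 [ 0.46472929 -0.0999988   0.02454273] 85.62767565068867 0.22434417881368246 [ 0.4363371   0.29912394 -0.08152874]
```

View pics/wrist6.png

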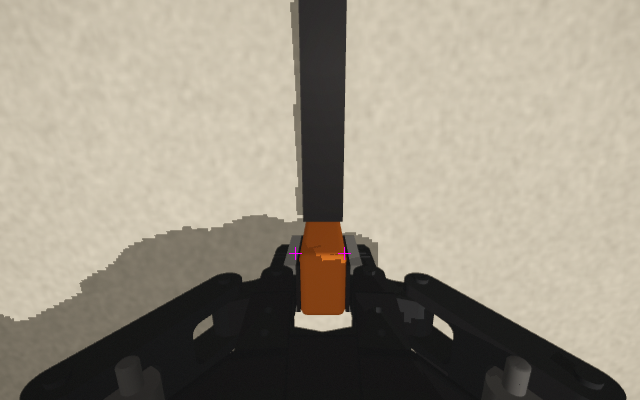

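View pics/top6.png

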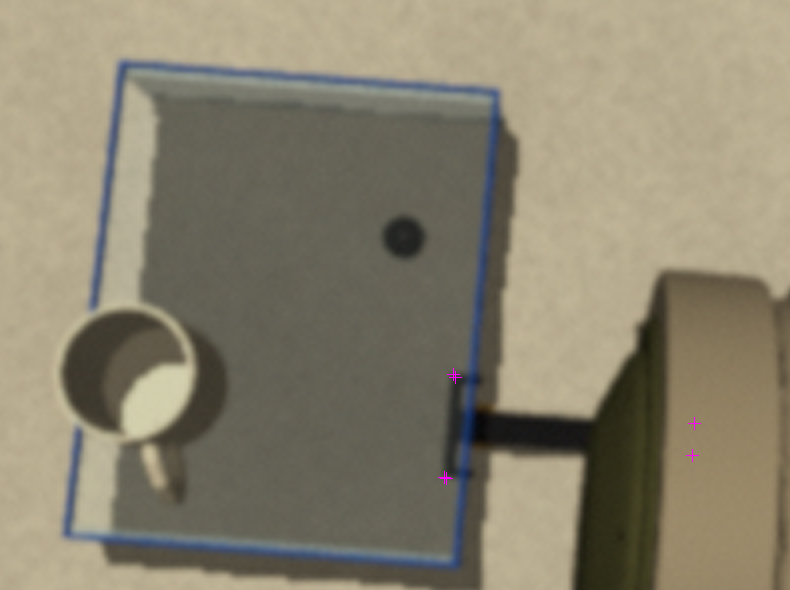

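The top view shows the nut peeking out by the strip at crop (480,410), inside the pocket at the front edge, with nothing left at its old spot. I'll keep dragging.

Emit:
{"api": "servo_tool", "payload": {
  "motion": [
    [0, 0, 0, -0.7, 0, 0, 1],
    [0, 0, 0, -0.8, 0, 0, 1],
    [0, 0, 0, -0.8, 0, 0, 1],
    [0, 0, 0, -0.8, 0, 0, 1],
    [0, 0, 0, -0.8, 0, 0, 1],
    [0, 0, 0, -0.8, 0, 0, 1],
    [0, 0, 0, -0.5, 0, 0, 1],
    [0, 0, 0, -0.3, 0, 0, 1],
    [0, 0, 0, 0, 0, 0, 1],
    [0, 0, 0, 0, 0, 0.09, 1],
    [0, 0, 0, 0, 0, 0, 1]
  ]
}}

```text
clock: 11.5
tool_pos: [0.4606, -0.1541, 0.0236]
tool_rot: [-2.304, -2.135, 0.0]
force: [0.1, -0.6, 0.0]
gripper_width: 0.223
```

```bash
python3 look.py 7 0 top side
```

```text
11.5 [ 0.46061167 -0.15409622  0.02358909] 85.64422284068831 0.22270262553628642 [ 0.13101185 -0.58007351  0.01222469]
```

View pics/top7.png

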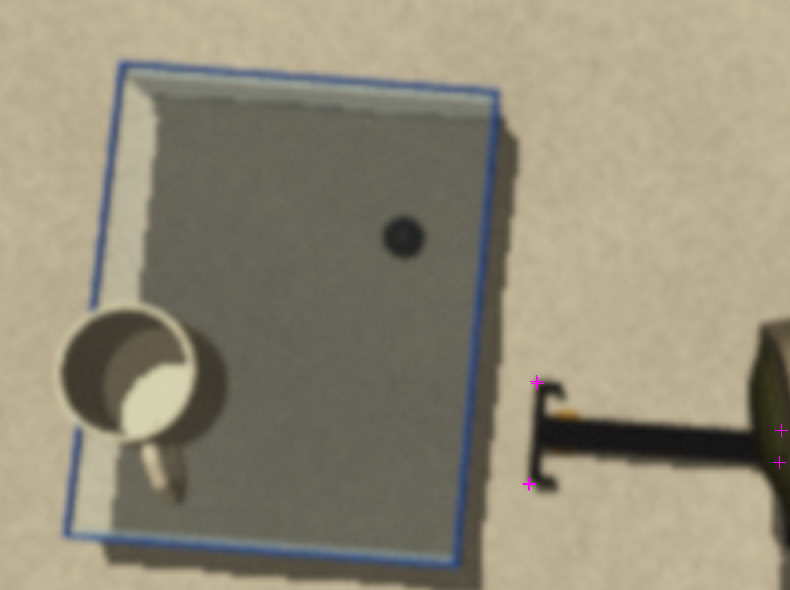

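View pics/side7.png

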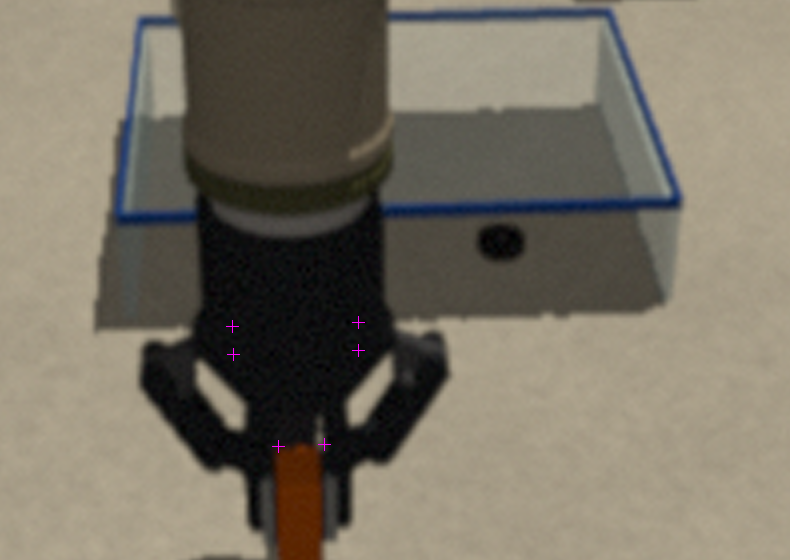

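The nut shows at crop (565,415) in the pocket, well in front of the riser, and the foot is unchanged at (404,237). I'll release and back off straight up.

Emit:
{"api": "servo_tool", "payload": {
  "motion": [
    [0, 0, 0, 0, 0, 0, 0.3],
    [0, 0, 0, 0, 0, 0, 0],
    [0, 0, 0, 0, 0, 0, -0.5],
    [0, 0, 0, 0, 0, 0, -1],
    [0, 0, 0, 0, 0, 0, -1],
    [0, 0, 0, 0, 0, -1, -1],
    [0, 0, 0, 0, 0, -3, -1],
    [0, 0, 0, 0, 0, -4, -1],
    [0, 0, 0, 0, 0, -4, -1],
    [0, 0, 0, 0, 0, -4, -1],
    [0, 0, 0, -3, 0, -2, -1],
    [0, 0, 0, -4, 0, 0, -1]
  ]
}}

```text
clock: 13.1
tool_pos: [0.4561, -0.2245, 0.2064]
tool_rot: [2.3, 2.135, 0.003]
force: [1.1, 0.2, -0.4]
gripper_width: 1.002
```

Emit:
{"api": "servo_tool", "payload": {
  "motion": [
    [0, 0, 0, -5, 0, 0, -1],
    [0, 0, 0, -5, 0, 0, -1],
    [0, 0, 0, -5, 0, 0, -1],
    [0, 0, 0, -4, 0, 0, -1],
    [0, 0, 0, 0, 0, 0, -1],
    [0, 0, 0, 0, 0, 0, -1],
    [0, 0, 0, 0, 0, 0, -1]
  ]
}}

```text
clock: 13.98
tool_pos: [0.4411, -0.4122, 0.204]
tool_rot: [-2.303, -2.137, -0.0]
force: [1.2, 0.1, 0.5]
gripper_width: 1.002
```

Run:
```python
from bench import manip, optics
import cv2
o=manip.get_obs();print(o["clock"],o["tool_pos"],o["force"],abs(o["qvel"]).max())
import pickle
d={}
for n in("top","side"):
    r=optics.get_image(n);d[n]=r
    im=cv2.resize(r["image"][:,:,::-1],None,fx=4,fy=4,interpolation=cv2.INTER_CUBIC)
    im= im[500:1090,670:1460] if n=="top" else im[600:1200,850:1640]
    cv2.imwrite(f"pics/{n}8.png",im)
pickle.dump(d,open("d8.pkl","wb"))
```

```text
13.975 [ 0.44112537 -0.41218237  0.20402219] [1.18268193 0.14623768 0.45907958] 0.005490050978076389
```

View pics/top8.png

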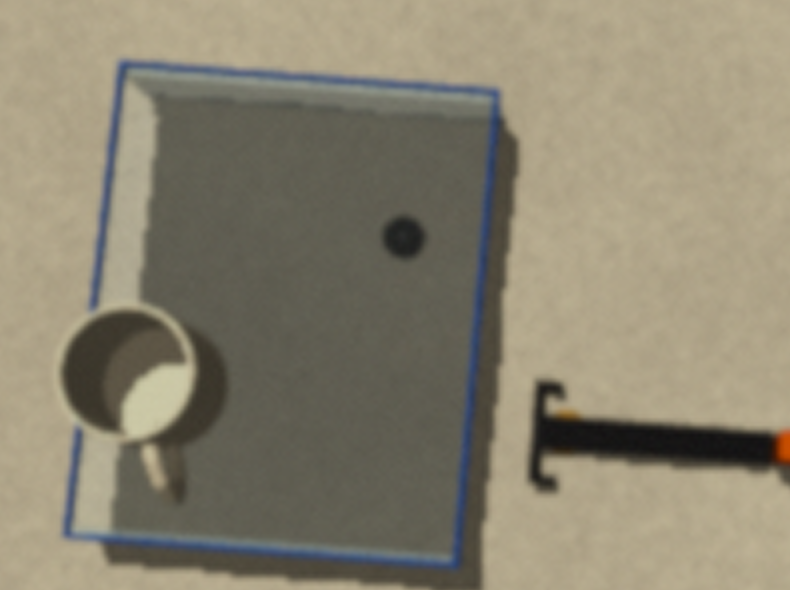

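View pics/side8.png

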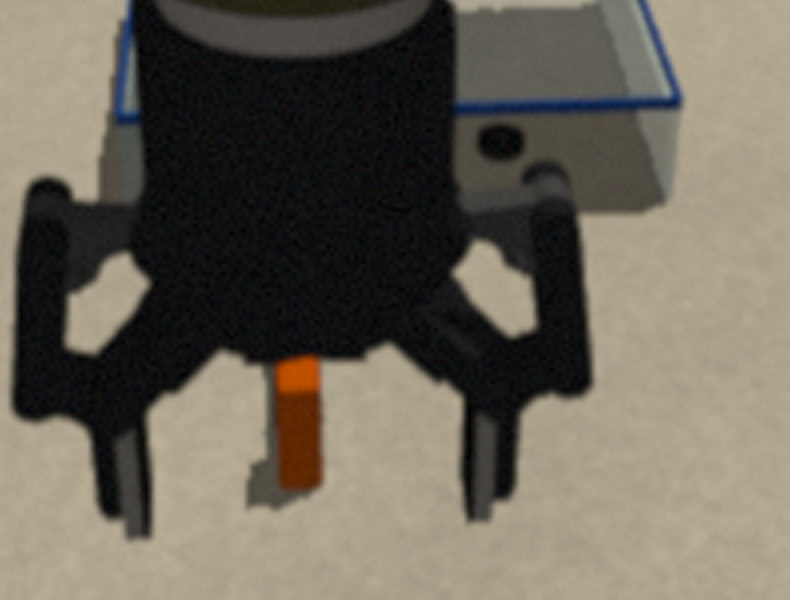

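Run:
```python
import pickle,numpy as np
from h import *
t=pickle.load(open("d8.pkl","rb"))["top"]
p=ray(t,((567.5)/4-.5+167.5,(430.5)/4-.5+125),.009)[:2]-np.array([.546,.168])
print("nut riser x",p@np.array([.0767,.997]))
from bench import workorder
workorder.job_done()
```

```text
nut riser x -0.17880074168760635
the job is handed in; nothing more can be done
```

I gripped the rake by its orange handle, carried its head under the riser and over the nut, and lowered it behind the nut. I then dragged the nut straight out, set the rake on the desk, released it and backed the arm off. I handed the job in at about 14 s of the 40 s allowed; no verdict was reported.

**Nut:** the last top picture puts its centre at about x = -0.179 m in the riser frame, against the required -0.135 m. The nut is mostly hidden under the rake strip, so I judged its centre partly from the pocket. The margin is about 44 mm.

**Foot:** it is at the same pixel in the top view as it was before the drag, so it has not moved visibly.

**Rake:** it lies flat and released on the desk. The gripper is clear of it and stayed about 150 mm from the nut throughout.

**Forces:** the highest force I read was about 6 N, while the gripper was closing on the handle. No check failed or disagreed. I had no direct reading of the rake-on-nut contact force in step 1, only pictures showing the nut held in the pocket at the riser's front edge.

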